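# Switch the bench air from the blue line to the green line

### The arm

A 7-joint arm with a two-finger parallel gripper is mounted at the origin on the work surface. World frame = base frame: x ahead of the robot, y to its left, z up, the work surface at z = 0. Lengths are in mm, angles in rad, forces in N, time in s.
With the tool pointing down it reaches from about 350 to 900 mm from the base axis. Payload 19.9 kg.
Tool frame: the origin (TCP) lies on the centre line of the jaws, within the pads' length; the fingertips stand arm.nose_length ahead of it and the grasp point (between the pads) lies 2 mm behind it (arm.nose_length is the distance from the TCP to the fingertips, in mm); z points along the fingers, y is the line along which they close (so a half turn about z gives the same grasp; the last joint's range is limited). The gripper opens to 85 mm and grips with 20 to 120 N. Pads are 22 mm wide; open, the fingers measure 114 mm over their backs; the gripper's body (76 mm by 85 mm) begins 54 mm behind the grasp point. The pads swing forward as they close: fully open they stand 13 mm farther back than shut.
Start: joints at [1.125, 0.417, -0.01, 1.614, 0.005, 1.111, -0.053], TCP at [245.567, -574.717, 248.26] pointing down, gripper open.
Joint ranges: [-2.81, 2.81], [-0.39, 2.02], [-1.27, 1.25], [0.06, 2.57], [-1.19, 4.33], [0.19, 2], [-2.82, 2.82]. Speed limits (rad/s): [1.89, 1.89, 2.39, 2.39, 3.01, 3.01, 3.01].

### API

Orientations are given as [roll, pitch, yaw] about the fixed x, y, z axes, in that order (R = Rz(yaw) Ry(pitch) Rx(roll)).
In Python, from workcell import arm gives the robot as it stands.
- The arm moves only by the tool move_arm, never from a script. Its argument "motion" is a list of rows, each a list of 3 entries, a list of its own where there are three numbers: the shift along the world's x, y, z as a fraction of full scale, then the turn, a rotation vector about the world's x, y, z as a fraction of full scale, then the opening, from 0 (shut) to 1 (fully open). A call has 1 to 8 rows; each row is the pose to reach, as a shift and turn from the pose commanded when the call began, turning the shorter way round; what a row does not reach only later rows make up. Full scale, the value 1, is 200 mm for a shift and pi rad for a turn. A row lasts 1/8 s, in which the tool goes at most 62.5 mm and 10.7 degrees, less where a joint would pass 70% of its speed; a pose out of reach is approached as far as the arm can. A call with a number of a shift or a turn outside -1 to 1 is refused whole. A call with a gripper value outside its range is refused whole. The fingers move at their own pace and stop on an object; the grip force is fixed at half the most. Time passes only in rows, so rows that repeat a pose let the fingers close. It gives the time, the measured TCP pose, the force, the opening and the grip force at its end, in the units of the state.
- arm.sense(): the state, without advancing time (a new reading comes with each control period).
- arm.grab_frame(name): name is "scene" or "top" or "wrist"; returns (picture, depth): 420x560x3 uint8, blue, green, red; 420x560 float32, mm along the optical axis (not along the pixel's ray), 0 where there is no reading.
- arm.get_calibration(name): a dict with "intrinsics" (3x3 intrinsics, pixels), "origin" and "orientation" of the camera in the world. Camera axes: x right, y down, z forward; pixel columns grow to the right and rows downward; lengths in mm; the calibration is good to about 2 mm. A picture is of the moment at which its call begins: read the wrist's pose just before it. get_calibration takes no time and is no camera call; for the wrist camera it gives the pose at the moment of the call.
- arm.sign_off(): hands the job in; it is judged then, once.
The state is a dict: "time": time; "q": joint angles; "qd": joint speeds; "effort": joint torques, N m; "tool_pos": TCP position; "tool_rot": TCP orientation; "contact_force": force on the tool from outside, world axes, zero at the start; "torque": the same for the moment, N m; "gripper_width": finger opening in mm; "grasp_force": force on a finger pad.
Only numpy, scipy, OpenCV 4.12 (cv2) and the standard library are available. Lean on these libraries where they do the work, as an engineer would, in place of code of your own. Each camera call takes 0.05 s, during which the arm holds its last target. There are 200 camera calls.

### The job

Switch the bench air over from the blue valve to the green one. First lift the red-topped specimen out of the green knob's way and set it down upright on the free part of the white tile, beside the stacked discs; next push the blue knob fully home; only then pull the green knob fully out to its stop. Leave the yellow knob home and the other specimens, discs and jars where they are.

Things in the scene. Friction and masses are not known exactly. Their poses are not given: they have to be found in the camera images.
- valve_blue: blue valve: fixed grey box 140 x 100 x 100 mm (x, y, z), blue plate on top, on a 10 mm base plate. Origin: centre of its underside. Its -x axis points out of the front face (at x = -70 mm), roughly to the robot: the knob pulls out that way, its axis 65 mm above the origin. The three valves stand side by side in any order, 115 mm apart, with one yaw
- knob_blue (a joint): travel of the blue knob out of its valve: 0 = fully home, 0.060 m = fully out against its stop. A sprung detent (crossing it takes about 6 N) holds it home and out and draws it in over the last few mm; between 16 and 44 mm it stays where it is left (under 1 N of friction)
- blue_head (a point): centre of the blue knob's head: a lying cylinder 40 mm in diameter, 30 mm long along the valve's x axis, on a steel stem 16 mm in diameter; 75 mm above the bench; with the knob home it is 55 mm in front of the valve's front face (40 mm of stem between face and head). Axes as the valve's
- valve_green: green valve: fixed grey box 140 x 100 x 100 mm (x, y, z), green plate on top, on a 10 mm base plate. Origin: centre of its underside. Its -x axis points out of the front face (at x = -70 mm), roughly to the robot: the knob pulls out that way, its axis 65 mm above the origin. The three valves stand side by side in any order, 115 mm apart, with one yaw
- knob_green (a joint): travel of the green knob out of its valve: 0 = fully home, 0.060 m = fully out against its stop. A sprung detent (crossing it takes about 6 N) holds it home and out and draws it in over the last few mm; between 16 and 44 mm it stays where it is left (under 1 N of friction)
- green_head (a point): centre of the green knob's head: a lying cylinder 40 mm in diameter, 30 mm long along the valve's x axis, on a steel stem 16 mm in diameter; 75 mm above the bench; with the knob home it is 55 mm in front of the valve's front face (40 mm of stem between face and head). Axes as the valve's
- valve_yellow: yellow valve: fixed grey box 140 x 100 x 100 mm (x, y, z), yellow plate on top, on a 10 mm base plate. Origin: centre of its underside. Its -x axis points out of the front face (at x = -70 mm), roughly to the robot: the knob pulls out that way, its axis 65 mm above the origin. The three valves stand side by side in any order, 115 mm apart, with one yaw
- knob_yellow (a joint): travel of the yellow knob out of its valve: 0 = fully home, 0.060 m = fully out against its stop. A sprung detent (crossing it takes about 6 N) holds it home and out and draws it in over the last few mm; between 16 and 44 mm it stays where it is left (under 1 N of friction)
- yellow_head (a point): centre of the yellow knob's head: a lying cylinder 40 mm in diameter, 30 mm long along the valve's x axis, on a steel stem 16 mm in diameter; 75 mm above the bench; with the knob home it is 55 mm in front of the valve's front face (40 mm of stem between face and head). Axes as the valve's
- specimen: the specimen in the way, with a dark red painted top, standing in front of the green knob: steel post (foot 44 mm diameter x 6 mm, post 30 mm diameter) carrying a plaster disc 56 mm in diameter, 20 mm thick, its top 100 mm above the origin; about 0.35 kg. Origin: centre of the underside of the foot, z up
- tile: plain white glazed tile lying fixed on the bench, left or right of the valves, 180 x 130 x 12 mm (x, y, z); origin: centre of its underside, so its top is at z = 12 mm. Its far (+x) end carries a stack of two bystander discs; the near (-x) half is free
- mat: cork mat fixed on the bench on the other side, 150 x 130 x 6 mm; origin: centre of its underside. Two bystander specimens stand on it
- post_b: bystander on the cork mat, blue and ochre stripes on top: steel post (foot 44 mm diameter x 6 mm, post 30 mm diameter) carrying a plaster disc 56 mm in diameter, 20 mm thick, its top 100 mm above the origin; about 0.35 kg. Origin: centre of the underside of the foot, z up
- post_c: bystander on the cork mat, teal and ochre stripes on top: steel post (foot 44 mm diameter x 6 mm, post 30 mm diameter) carrying a plaster disc 56 mm in diameter, 20 mm thick, its top 100 mm above the origin; about 0.35 kg. Origin: centre of the underside of the foot, z up
- disc_a: bystander: plaster disc lying flat, lower of the two stacked on the tile's far end, ochre and blue; 60 mm in diameter, 15 mm thick; origin: centre of its underside
- disc_b: bystander: plaster disc lying flat, upper of the two stacked on the tile's far end, teal stripes on top; 60 mm in diameter, 15 mm thick; origin: centre of its underside
- jar_a: bystander: amber glass jar, left of the valves, 68 mm in diameter, about 95 mm tall; origin: centre of its underside
- jar_b: bystander: terracotta-coloured jar, right of the valves, 68 mm in diameter, about 95 mm tall; origin: centre of its underside
Not all that is in view belongs to the job. Leave any pink look-alike of the specimen alone.

How it is judged:
By the outcome, as a careful person would: the job done as asked, in the order asked, and still so for the second after the job is handed in, with the robot touching nothing.
It also fails if it takes over 58 s, if anything falls off the work surface, if the arm or the gripper's body presses on something with over 40 N, if the wrist force passes 120 N, or if a joint passes its speed limit or range.

## Working session

There is one attempt and no reset: what is moved stays moved. The work goes in short steps, Python scripts to look and compute and a tool call to move; the robot and the scene stay as the last step left them, time stands still between calls to the robot, and variables do not carry over. Pictures are saved under pics/ and viewed, at most 10 in all, crops included, and the job is handed in when it is done.

Besides the shell and the picture viewer there is one more tool, called after "Request:" as name(argument=value, ...), one argument or row to a line, values as JSON. move_arm: Moves the arm, as the interface text tells. Its arguments: {"type":"object","properties":{"motion":{"type":"array"}},"required":["motion"]}

```bash
mkdir -p pics; ls; cat > h.py <<'E'
import numpy as np, cv2
from workcell import arm
def grab(n,tag):
    c=arm.get_calibration(n); p,d=arm.grab_frame(n); cv2.imwrite(f'pics/{tag}.png',p); np.savez(f'pics/{tag}.npz',p=p,d=d,K=c['intrinsics'],o=c['origin'],R=c['orientation']); return p,d,c
def load(tag): return np.load(f'pics/{tag}.npz')
def cloud(f):
    d=f['d'];K=f['K'];R=np.array(f['R'])
    if R.shape!=(3,3):
        print('ori',R); from scipy.spatial.transform import Rotation as Ro; R=Ro.from_euler('xyz',R).as_matrix()
    v,u=np.mgrid[:d.shape[0],:d.shape[1]]
    P=np.stack([(u-K[0,2])/K[0,0]*d,(v-K[1,2])/K[1,1]*d,d],-1)
    W=P@R.T+np.array(f['o']); W[d==0]=np.nan; return W
E
python3 - <<'E'
from h import *
for n in('scene','top'):
    p,d,c=grab(n,n+'0'); print(n,c)
print(arm.sense(),arm.nose_length)
s=np.hstack([cv2.imread('pics/scene0.png'),cv2.imread('pics/top0.png')])
E
```

```text
pics
scene {'intrinsics': array([[518.69882747,   0.        , 271.69426204],
       [  0.        , 518.69882747, 207.79166869],
       [  0.        ,   0.        ,   1.        ]]), 'origin': array([ 998.48305485, -743.29763675,  945.00444138]), 'orientation': array([-2.3665588 , -0.01437339,  0.52816388])}
top {'intrinsics': array([[482.11359508,   0.        , 278.7155822 ],
       [  0.        , 482.11359508, 216.6194449 ],
       [  0.        ,   0.        ,   1.        ]]), 'origin': array([ 461.99578059,  -11.41140011, 1135.71214971]), 'orientation': array([-3.04099804,  0.01109692, -1.58638579])}
{'time': 0.1, 'q': array([ 1.1255208 ,  0.41792056, -0.01035863,  1.61409721,  0.00470284,
        1.11070218, -0.05300964]), 'qd': array([-1.04217478e-03, -2.31277714e-03, -6.15853102e-04, -2.03871719e-03,
        1.44351068e-03, -7.77259386e-04,  5.93331211e-05]), 'effort': array([ 3.12698379e-03, -8.65820861e+01,  6.80809803e-01, -4.35636449e+01,
        1.91495981e-02,  5.04325973e-03, -6.80588369e-05]), 'tool_pos': array([ 245.46742776, -574.46509704,  247.72569177]), 'tool_rot': array([-3.14049159e+00,  6.58232112e-05,  4.03825967e-01]), 'contact_force': array([ 0.44799775, -0.03947295, -0.17728538]), 'torque': array([-0.00686691,  0.00098022,  0.04421111]), 'grasp_force': 0.0, 'gripper_width': 85.3609836966589} 17.0
```

View pics/scene0.png

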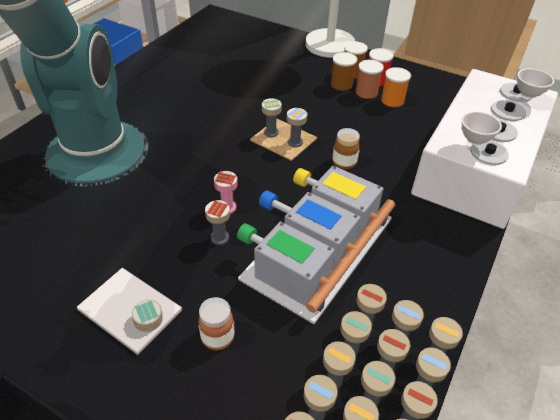

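View pics/top0.png

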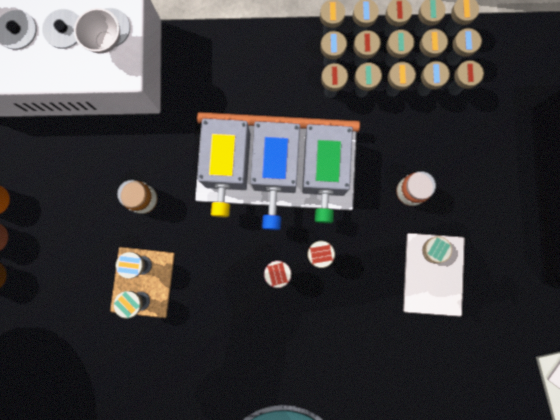

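The top view shows the valves, left to right: yellow (222,155), blue (275,158, knob pulled out) and green (328,160). The tile is at (434,275) with its discs at (438,250), and the mat is at (142,283).

Candidates for the specimen:
- Top (321,254) / scene (217,210): grey post, in front of green. This is the one I choose.
- Top (277,274) / scene (226,182): pink post, so the look-alike.
- The red-striped discs in the far rack, around top (367,43), (399,10), (334,76) and (469,74).

Next I'll check the choice in a close crop and measure.

```bash
python3 - <<'E'
from h import *
f={t:load(t) for t in('scene0','top0')}
W={t:cloud(f[t]) for t in f}
cv2.imwrite('pics/crop1.png',cv2.resize(f['scene0']['p'][150:270,170:290],None,fx=5,fy=5,interpolation=cv2.INTER_CUBIC)[:600])
def Rm(t):
    from scipy.spatial.transform import Rotation as Ro
    return Ro.from_euler('xyz',f[t]['R']).as_matrix()
def ray(t,u,v,z):
    K=f[t]['K'];r=Rm(t)@np.array([(u-K[0,2])/K[0,0],(v-K[1,2])/K[1,1],1]);o=f[t]['o'];return o+r*(z-o[2])/r[2]
H=dict(yellow=(22,34,150),blue=(100,118,150),green=(45,75,100))
for t in f:
    hsv=cv2.cvtColor(f[t]['p'],cv2.COLOR_BGR2HSV)
    roi=np.zeros(hsv.shape[:2],bool)
    if t=='top0': roi[110:235,195:360]=1
    else: roi[160:310,230:390]=1
    for n,(a,b,s) in H.items():
        m=((hsv[...,0]>=a)&(hsv[...,0]<=b)&(hsv[...,1]>s)&(hsv[...,2]>50)&roi).astype(np.uint8)
        k,lab,st,ce=cv2.connectedComponentsWithStats(m)
        for i in range(1,k):
            if st[i,4]>60:
                q=W[t][lab==i]; rect=cv2.minAreaRect(np.argwhere(lab==i)[:,::-1].astype(np.float32))
                print(t,n,st[i,4],ce[i].round(1),'med',np.nanmedian(q,0).round(1),'ray110',ray(t,*ce[i],110).round(1),'z75',ray(t,*ce[i],75).round(1), rect[1],round(rect[2],1),'min',np.nanpercentile(q,2,axis=0).round(),'max',np.nanpercentile(q,98,axis=0).round())
# heights in top: specimens tops
w=W['top0']
def tops(zlo,zhi,r):
    m=np.zeros(w.shape[:2],np.uint8);y0,y1,x0,x1=r
    z=w[...,2];m[y0:y1,x0:x1]=((z>zlo)&(z<zhi))[y0:y1,x0:x1]
    k,lab,st,ce=cv2.connectedComponentsWithStats(m)
    for i in range(1,k):
        if st[i,4]>100:
            q=w[lab==i];print('top',zlo,ce[i].round(),st[i,4],'mean',q.mean(0).round(1),'mid',((np.percentile(q,1,axis=0)+np.percentile(q,99,axis=0))/2).round(1),'ext',np.ptp(q,axis=0).round())
tops(88,112,(235,330,105,350));tops(80,112,(165,215,110,160));tops(80,112,(165,215,390,440))
tops(32,55,(230,320,400,470));
hsv=cv2.cvtColor(f['top0']['p'],cv2.COLOR_BGR2HSV)
m=(hsv[...,2]>150)&(hsv[...,1]<60);m[:225]=0;m[325:]=0;m[:,:395]=0;m[:,480:]=0
m|=(w[...,2]>30)&(np.mgrid[:420,:560][1]>420)&(np.mgrid[:420,:560][1]<456)&(np.mgrid[:420,:560][0]>234)&(np.mgrid[:420,:560][0]<270)
r=cv2.minAreaRect(np.argwhere(m)[:,::-1].astype(np.float32));print('tile',r,[ray('top0',*c,12).round(0)[:2].tolist() for c in cv2.boxPoints(r)],ray('top0',*r[0],12).round(1))
E
```

```text
ori [-2.3665588  -0.01437339  0.52816388]
ori [-3.04099804  0.01109692 -1.58638579]
scene0 yellow 224 [300.8 176.4] med [592.  118.6  87.7] ray110 [603.4  96.3 110. ] z75 [586.9 131.5  75. ] (15.494161605834961, 16.544612884521484) 23.2 min [547. 109.   0.] max [605. 228.  98.]
scene0 yellow 529 [343.8 185.2] med [705.8 117.9 113.4] ray110 [704.7 121.7 110. ] z75 [692.4 157.9  75. ] (39.394039154052734, 14.6486234664917) 24.4 min [663.  95. 110.] max [747. 143. 117.]
scene0 blue 245 [267.1 199.2] med [560.8   6.9  88.3] ray110 [573.7 -12.3 110. ] z75 [555.9  18.3  75. ] (16.54690170288086, 17.441329956054688) 26.6 min [514.  -4.   1.] max [574. 108.  97.]
scene0 blue 622 [318.6 213.9] med [697.2   4.  113.3] ray110 [695.9   6.8 110. ] z75 [683.2  38.3  75. ] (41.14365005493164, 16.54690170288086) 26.6 min [654. -19. 110.] max [738.  29. 117.]
scene0 green 277 [245.6 232.7] med [ 575.  -108.5   88.9] ray110 [ 586.4 -124.5  110. ] z75 [569.1 -98.6  75. ] (17.888545989990234, 17.888545989990234) 26.6 min [ 533. -120.    1.] max [588. -43.  98.]
scene0 green 774 [290.3 246.1] med [ 688.4
[... 1434 characters left out ...]
d [468.9 319.7 100.8] ext [54. 55. 24.]
top 88 [277. 274.] 530 mean [444.4   4.  101.2] mid [444.6   4.  101.3] ext [53. 52. 11.]
top 88 [127. 304.] 596 mean [386.2 321.5 105.7] mid [386.6 323.2 100.9] ext [55. 55. 24.]
top 80 [131. 193.] 609 mean [623.5 320.2  94.7] mid [623.9 321.   91.4] ext [60. 60. 21.]
top 80 [420. 185.] 614 mean [ 631.  -310.3   95.5] mid [ 631.3 -311.2   92.4] ext [58. 59. 21.]
top 32 [438. 249.] 579 mean [ 493.2 -358.    43.2] mid [ 493.5 -358.9   40.8] ext [59. 59. 18.]
tile ((433.88238525390625, 274.4705810546875), (57.934356689453125, 79.52894592285156), 2.726310968399048) [[349.0, -282.0], [531.0, -298.0], [523.0, -432.0], [341.0, -414.0]] [ 435.5 -356.5   12. ]
```

View pics/crop1.png

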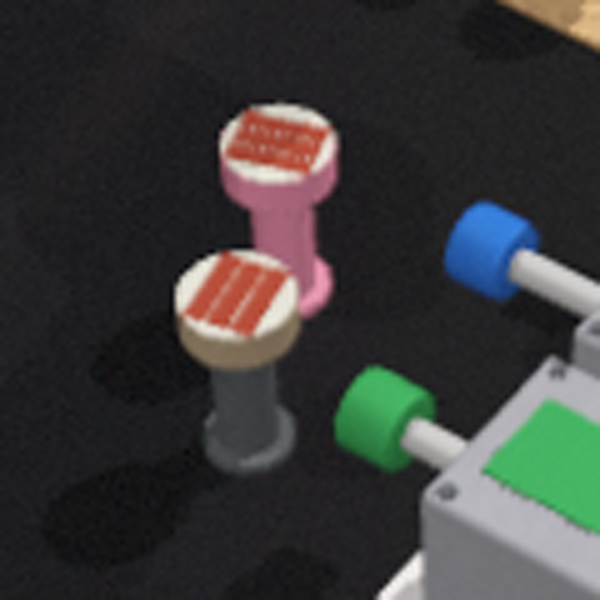

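The crop confirms the choice: the specimen at top (321,254) has a grey steel post and a red top, and its neighbour is all pink. I measure the specimen at (485.6, -89.7) with its top at z = 101, as it should be. The valves' yaw is about -0.077. The free half of the tile is around (391, -352).

Request:
move_arm(
  motion=[
    [[0.2,0.25,0],[0,0,0.05],1],
    [[0.4,0.5,0],[0,0,0.1],1],
    [[0.6,0.75,0],[0,0,0.15],1],
    [[0.8,1,0],[0,0,0.2],1],
    [[0.8,1,0],[0,0,0.25],1],
    [[0.8,1,0],[0,0,0.3],1],
    [[0.8,1,0],[0,0,0.33],1],
    [[0.8,1,0],[0,0,0.33],1],
  ],
)

```text
time: 1.1
tool_pos: [405.4, -374.7, 248.0]
tool_rot: [-3.141, -0.0, 1.44]
contact_force: [-0.2, 0.3, 0.7]
gripper_width: 85.4
grasp_force: 0.0
```

Request:
move_arm(
  motion=[
    [[0.1,0.3,0],[0,0,0.05],1],
    [[0.2,0.6,0],[0,0,0.1],1],
    [[0.3,0.9,0],[0,0,0.15],1],
    [[0.4,1,0],[0,0,0.2],1],
    [[0.4,1,0],[0,0,0.25],1],
    [[0.4,1,0],[0,0,0.3],1],
    [[0.4,1,0],[0,0,0.336],1],
    [[0.4,1,0],[0,0,0.336],1],
  ],
)

```text
time: 2.1
tool_pos: [485.5, -174.8, 248.1]
tool_rot: [-3.142, -0.0, 2.493]
contact_force: [-0.5, -0.0, 0.0]
gripper_width: 85.3
grasp_force: 0.0
```

Request:
move_arm(
  motion=[
    [[0,0.22,0],[0,0,0],1],
    [[0,0.425,0],[0,0,0],1],
    [[0,0.425,-0.1],[0,0,0],1],
    [[0,0.425,-0.1],[0,0,0],1],
  ],
)

```text
time: 2.6
tool_pos: [484.9, -89.6, 227.5]
tool_rot: [-3.141, -0.002, 2.493]
contact_force: [0.4, -0.3, 0.8]
gripper_width: 85.4
grasp_force: 0.0
```

```bash
python3 - <<'E'
from h import *
print(arm.sense()['tool_pos'],arm.sense()['q'].round(2))
p,d,c=grab('wrist','w1');W=cloud(load('w1'))
m=((W[...,2]>92)&(W[...,2]<110)).astype(np.uint8)
k,lab,st,ce=cv2.connectedComponentsWithStats(m)
for i in range(1,k):
    if st[i,4]>300:
        q=W[lab==i];(x,y),r=cv2.minEnclosingCircle(q[:,:2].astype(np.float32));print(ce[i].round(),st[i,4],q.mean(0).round(1),(round(x,1),round(y,1),round(r,1)))
E
```

```text
[484.94992283 -89.56893047 227.47133403] [ 0.66  0.26 -0.62  1.94  0.18  1.    0.88]
ori [2.84103727e+00 8.57623767e-04 9.22090034e-01]
[351.  77.] 5441 [444.3   4.4 100.9] (445.0, 4.6, 28.1)
[278. 201.] 4024 [484.8 -88.6 100.8] (486.1, -89.5, 28.0)
[442. 192.] 929 [557.1  15.7  94. ] (557.7, 16.1, 16.2)
[493. 274.] 2575 [636.7  12.5 103.1] (643.2, 11.0, 48.0)
[329. 284.] 721 [570.2 -99.6  94.1] (570.9, -99.3, 16.3)
[351. 346.] 1520 [ 626.3 -117.3  102.8] (626.9, -118.3, 35.8)
```

View pics/w1.png

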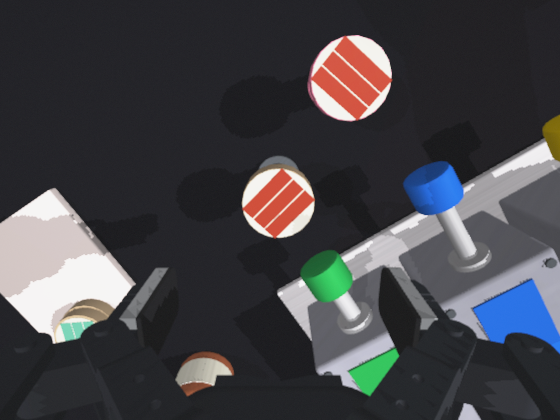

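The wrist view shows the grey-footed specimen at pixel (278,201), measured at (486, -89.5). The pink one is at (351,77), and the knob heads are at (329,275) green and (434,187) blue, all clear of the fingers. I'll descend and grip the disc.

Request:
move_arm(
  motion=[
    [[0.005,0,-0.15],[0,0,0],1],
    [[0.005,0,-0.3],[0,0,0],1],
    [[0.005,0,-0.45],[0,0,0],1],
    [[0.005,0,-0.58],[0,0,0],1],
    [[0.005,0,-0.66],[0,0,0],1],
    [[0.005,0,-0.7],[0,0,0],1],
    [[0.005,0,-0.7],[0,0,0],1],
  ],
)

```text
time: 3.52
tool_pos: [486.8, -89.8, 88.5]
tool_rot: [-3.142, 0.0, 2.496]
contact_force: [0.4, -0.3, 0.3]
gripper_width: 85.3
grasp_force: 0.0
```

Request:
move_arm(
  motion=[
    [[0,0,0],[0,0,0],0],
    [[0,0,0],[0,0,0],0],
    [[0,0,0],[0,0,0],0],
    [[0,0,0],[0,0,0],0],
    [[0,0,0],[0,0,0],0],
    [[0,0,0],[0,0,0],0],
  ],
)

```text
time: 4.28
tool_pos: [487.1, -90.1, 89.2]
tool_rot: [3.142, 0.002, 2.496]
contact_force: [-2.3, -1.0, 12.7]
gripper_width: 54.6
grasp_force: 61.0
```

Request:
move_arm(
  motion=[
    [[0,0,0.1],[0,0,0],0],
    [[0,0,0.25],[0,0,0],0],
    [[0,0,0.4],[0,0,0],0],
    [[0,0,0.4],[0,0,0],0],
  ],
)

```text
time: 4.78
tool_pos: [487.5, -90.0, 170.0]
tool_rot: [3.141, 0.003, 2.496]
contact_force: [0.1, -0.5, -4.4]
gripper_width: 54.3
grasp_force: 64.7
```

Request:
move_arm(
  motion=[
    [[-0.06,-0.15,0],[0,0,0],0],
    [[-0.13,-0.35,0],[0,0,0],0],
    [[-0.2,-0.55,0],[0,0,0],0],
    [[-0.28,-0.75,0],[0,0,0],0],
    [[-0.36,-0.9,0],[0,0,0],0],
    [[-0.42,-1,0],[0,0,0],0],
    [[-0.45,-1,0],[0,0,0],0],
  ],
)

```text
time: 5.65
tool_pos: [395.2, -290.8, 167.2]
tool_rot: [-3.141, -0.001, 2.493]
contact_force: [0.5, 0.9, -3.9]
gripper_width: 54.2
grasp_force: 64.8
```

Request:
move_arm(
  motion=[
    [[-0.01,-0.12,0],[0,0,0],0],
    [[-0.03,-0.25,0],[0,0,0],0],
    [[-0.03,-0.31,0],[0,0,0],0],
    [[-0.03,-0.31,-0.1],[0,0,0],0],
    [[-0.03,-0.31,-0.2],[0,0,0],0],
    [[-0.03,-0.31,-0.27],[0,0,0],0],
    [[-0.03,-0.31,-0.27],[0,0,0],0],
  ],
)

```text
time: 6.52
tool_pos: [390.5, -350.8, 113.4]
tool_rot: [3.141, -0.002, 2.497]
contact_force: [0.0, -0.7, -3.4]
gripper_width: 54.1
grasp_force: 64.8
```

```bash
python3 - <<'E'
from h import *
print(arm.sense()['q'].round(2))
grab('scene','s2')
p=cv2.imread('pics/s2.png')[120:370,50:350]; cv2.imwrite('pics/s2c.png',cv2.resize(p,None,fx=2.4,fy=2.4))
E
```

```text
[ 1.05  0.46 -0.46  1.96  0.28  0.79  1.36]
```

View pics/s2c.png

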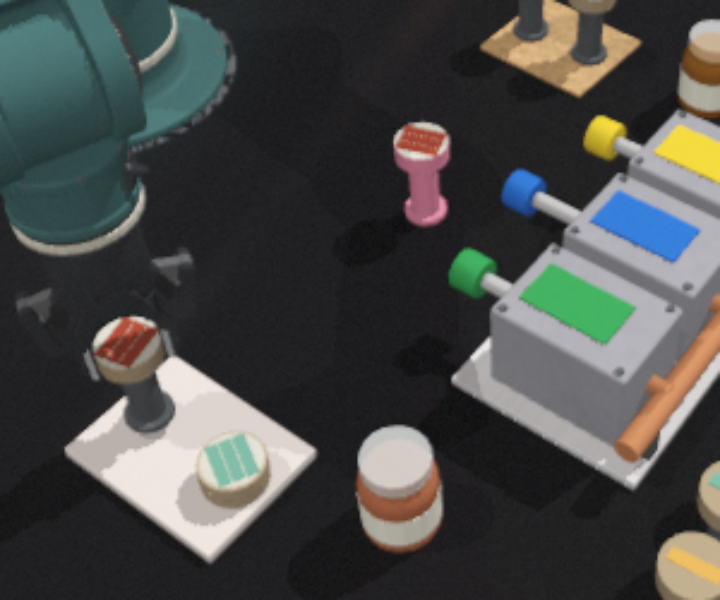

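The specimen hangs upright over the free near half of the tile: its disc is at crop (130,345), its foot at (150,410) and the stack at (232,465). I'll lower it to contact.

Request:
move_arm(
  motion=[
    [[0,0,-0.025],[0,0,0],0],
    [[0,0,-0.045],[0,0,0],0],
    [[0,0,-0.055],[0,0,0],0],
    [[0,0,-0.055],[0,0,0],0],
  ],
)

```text
time: 7.08
tool_pos: [390.5, -351.7, 103.2]
tool_rot: [-3.142, -0.0, 2.496]
contact_force: [0.5, 0.5, -2.3]
gripper_width: 54.1
grasp_force: 64.8
```

Request:
move_arm(
  motion=[
    [[0,0,-0.006],[0,0,0],0],
    [[0,0,-0.01],[0,0,0],0],
    [[0,0,-0.01],[0,0,0],0],
  ],
)

```text
time: 7.45
tool_pos: [390.6, -351.8, 101.4]
tool_rot: [-3.141, 0.0, 2.496]
contact_force: [0.0, -0.4, 0.3]
gripper_width: 54.6
grasp_force: 65.1
```

Request:
move_arm(
  motion=[
    [[0,0,-0.003],[0,0,0],0],
    [[0,0,-0.003],[0,0,0],1],
    [[0,0,-0.003],[0,0,0],1],
    [[0,0,-0.003],[0,0,0],1],
    [[0,0,-0.003],[0,0,0],1],
    [[0,0,-0.003],[0,0,0],1],
  ],
)

```text
time: 8.2
tool_pos: [390.6, -351.7, 100.6]
tool_rot: [-3.142, -0.0, 2.496]
contact_force: [-0.6, -0.1, -0.5]
gripper_width: 85.7
grasp_force: 0.0
```

Request:
move_arm(
  motion=[
    [[0,0,0.1],[0,0,0],1],
    [[0,0,0.25],[0,0,0],1],
    [[0,0,0.4],[0,0,0],1],
    [[0,0,0.4],[0,0,0],1],
  ],
)

```text
time: 8.7
tool_pos: [391.3, -352.4, 182.6]
tool_rot: [-3.141, 0.003, 2.496]
contact_force: [0.5, 0.1, -1.0]
gripper_width: 85.5
grasp_force: 0.0
```

```bash
python3 - <<'E'
from h import *
print(arm.sense()['tool_pos'])
p,d,c=grab('wrist','w3');W=cloud(load('w3'))
m=((W[...,2]>104)&(W[...,2]<120)).astype(np.uint8)
k,lab,st,ce=cv2.connectedComponentsWithStats(m)
for i in range(1,k):
    if st[i,4]>300:
        q=W[lab==i];print(ce[i].round(),st[i,4],np.median(q,0).round(1),'std z',q[:,2].std().round(2), cv2.minEnclosingCircle(q[:,:2].astype(np.float32)))
E
```

```text
[ 391.31283225 -352.37759758  182.56527075]
ori [2.83586490e+00 7.87295839e-04 9.25112711e-01]
[277. 224.] 6332 [ 388.4 -350.5  112.9] std z 1.18 ((390.0919189453125, -351.9979248046875), 28.06216812133789)
```

The specimen stands upright at (390, -352) with its top level at z = 113, which matches 100 mm plus the tile. Next is the blue knob, pushed with the fingers shut.

Request:
move_arm(
  motion=[
    [[0.08,0.2,0],[0,0,0.03],0],
    [[0.16,0.4,0],[0,0,0.06],0],
    [[0.24,0.6,0],[0,0,0.09],0],
    [[0.32,0.8,0],[0,0,0.12],0],
    [[0.4,1,0],[0,0,0.15],0],
    [[0.4,1,0],[0,0,0.181],0],
    [[0.4,1,0],[0,0,0.181],0],
  ],
)

```text
time: 9.62
tool_pos: [470.2, -151.5, 179.8]
tool_rot: [3.141, -0.001, 3.065]
contact_force: [-0.1, -0.4, -0.3]
gripper_width: -0.0
grasp_force: 0.0
```

Request:
move_arm(
  motion=[
    [[0.05,0.2,0],[0,0,0],0],
    [[0.1,0.4,0],[0,0,0],0],
    [[0.15,0.6,0],[0,0,0],0],
    [[0.2,0.8,0],[0,0,0],0],
    [[0.203,0.857,0],[0,0,0],0],
    [[0.203,0.857,-0.1],[0,0,0],0],
    [[0.203,0.857,-0.1],[0,0,0],0],
  ],
)

```text
time: 10.5
tool_pos: [510.2, 18.7, 159.4]
tool_rot: [-3.141, -0.003, 3.062]
contact_force: [0.0, 0.4, -0.6]
gripper_width: -0.2
grasp_force: 0.0
```

```bash
python3 - <<'E'
from h import *
s=arm.sense();print(s['tool_pos'],s['tool_rot'],s['q'].round(2),s['gripper_width'])
p,d,c=grab('wrist','w4');W=cloud(load('w4'))
hsv=cv2.cvtColor(p,cv2.COLOR_BGR2HSV)
for n,a,b in(('blue',100,118),('green',45,75)):
    m=((hsv[...,0]>=a)&(hsv[...,0]<=b)&(hsv[...,1]>100)&(W[...,2]>86)&(W[...,2]<102)&(W[...,0]<600)); q=W[m]
    if len(q): print(n,len(q),np.median(q,0).round(1),np.percentile(q,2,axis=0).round(1),np.percentile(q,98,axis=0).round(1))
E
```

```text
[510.23908369  18.65490563 159.42940107] [-3.14120795e+00 -2.65653884e-03  3.06221986e+00] [ 0.5   0.42 -0.73  1.96  0.35  0.9   1.09] -0.17792229508811874
ori [2.84197732e+00 4.49512014e-04 1.49133841e+00]
green 1860 [566.8 -97.   92.9] [ 555.9 -113.3   86.4] [582.3 -84.1  95.6]
```

View pics/w4.png

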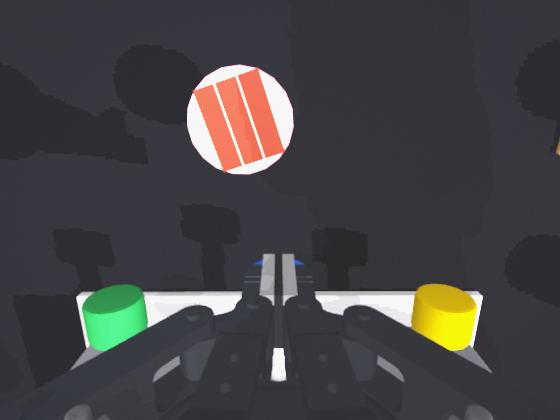

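The shut fingers line up with the blue head, which is just visible at (279,262). The pink look-alike at (240,120) is clear. I'll descend and then push along the valve axis.

Request:
move_arm(
  motion=[
    [[0,0,-0.15],[0,0,0],0],
    [[0,0,-0.3],[0,0,0],0],
    [[0,0,-0.42],[0,0,0],0],
    [[0,0,-0.42],[0,0,0],0],
    [[0.03,-0.002,-0.42],[0,0,0],0],
    [[0.06,-0.005,-0.42],[0,0,0],0],
    [[0.075,-0.006,-0.42],[0,0,0],0],
    [[0.075,-0.006,-0.42],[0,0,0],0],
  ],
)

```text
time: 11.55
tool_pos: [526.5, 18.4, 76.9]
tool_rot: [-3.142, 0.0, 3.065]
contact_force: [-0.1, -0.2, -0.4]
gripper_width: 0.2
grasp_force: 0.0
```

Request:
move_arm(
  motion=[
    [[0.015,-0.001,0],[0,0,0],0],
    [[0.03,-0.002,0],[0,0,0],0],
    [[0.045,-0.0035,0],[0,0,0],0],
    [[0.06,-0.0045,0],[0,0,0],0],
    [[0.075,-0.006,0],[0,0,0],0],
    [[0.075,-0.006,0],[0,0,0],0],
  ],
)

```text
time: 12.3
tool_pos: [541.0, 17.3, 76.6]
tool_rot: [-3.141, -0.001, 3.065]
contact_force: [-4.1, 0.4, 2.8]
gripper_width: -0.1
grasp_force: 2.0
```

Request:
move_arm(
  motion=[
    [[0.01,-0.001,0],[0,0,0],0],
    [[0.02,-0.0015,0],[0,0,0],0],
    [[0.03,-0.002,0],[0,0,0],0],
    [[0.03,-0.002,0],[0,0,0],0],
  ],
)

```text
time: 12.8
tool_pos: [547.6, 16.8, 76.7]
tool_rot: [3.142, 0.001, 3.065]
contact_force: [-0.0, -0.1, 0.1]
gripper_width: 0.0
grasp_force: 0.0
```

Request:
move_arm(
  motion=[
    [[0.01,-0.001,0],[0,0,0],0],
    [[0.02,-0.0015,0],[0,0,0],0],
    [[0.02,-0.0015,0],[0,0,0],0],
  ],
)

```text
time: 13.18
tool_pos: [551.4, 16.6, 76.7]
tool_rot: [3.142, 0.0, 3.065]
contact_force: [-0.3, -0.7, 0.6]
gripper_width: 0.2
grasp_force: 0.0
```

Request:
move_arm(
  motion=[
    [[0.01,-0.001,0],[0,0,0],0],
    [[0.02,-0.0015,0],[0,0,0],0],
    [[0.02,-0.0015,0],[0,0,0],0],
  ],
)

```text
time: 13.55
tool_pos: [554.0, 16.3, 76.4]
tool_rot: [-3.141, -0.003, 3.065]
contact_force: [-9.8, 0.4, 5.7]
gripper_width: -0.1
grasp_force: 4.8
```

Request:
move_arm(
  motion=[
    [[0.008,-0.0005,0],[0,0,0],0],
    [[0.008,-0.0005,0],[0,0,0],0],
  ],
)

```text
time: 13.8
tool_pos: [554.1, 16.4, 76.1]
tool_rot: [-3.14, -0.006, 3.065]
contact_force: [-21.2, -0.3, 13.3]
gripper_width: -0.3
grasp_force: 10.9
```

Request:
move_arm(
  motion=[
    [[-0.05,0.004,0],[0,0,0],0],
    [[-0.12,0.01,0],[0,0,0],0],
    [[-0.2,0.015,0.1],[0,0,0],0],
    [[-0.2,0.015,0.3],[0,0,0],0],
    [[-0.2,-0.1,0.45],[0,0,0],0.5],
    [[-0.2,-0.3,0.45],[0,0,0],1],
    [[-0.2,-0.5,0.45],[0,0,0],1],
    [[-0.2,-0.5,0.45],[0,0,0],1],
  ],
)

```text
time: 14.8
tool_pos: [516.1, -86.9, 166.5]
tool_rot: [-3.14, -0.0, 3.06]
contact_force: [-1.1, 1.2, 0.6]
gripper_width: 72.2
grasp_force: 0.0
```

```bash
python3 - <<'E'
from h import *
s=arm.sense();print(s['tool_pos'],s['tool_rot'],s['q'].round(2),s['time'])
for t in('wrist','top'):
  p,d,c=grab(t,t+'5');W=cloud(load(t+'5'))
  hsv=cv2.cvtColor(p,cv2.COLOR_BGR2HSV)
  for n,a,b in(('blue',100,118),('green',45,75),('yellow',22,34)):
    m=((hsv[...,0]>=a)&(hsv[...,0]<=b)&(hsv[...,1]>100)&(W[...,2]>86)&(W[...,2]<102)&(W[...,0]<610)&(abs(W[...,1])<160)); q=W[m]
    if len(q): print(t,n,len(q),np.median(q,0).round(1),np.percentile(q,2,axis=0).round(1),np.percentile(q,98,axis=0).round(1))
E
```

```text
[516.07813185 -86.85511628 166.47934734] [-3.14038227e+00 -3.47810621e-05  3.06008294e+00] [ 0.69  0.42 -0.71  1.92  0.34  0.92  1.3 ] 14.8
ori [2.83931841e+00 1.29506435e-03 1.48928078e+00]
wrist blue 1448 [572.5  14.2  93.1] [5.646e+02 1.000e-01 8.660e+01] [590.5  28.5  95.8]
wrist green 1982 [568.2 -99.7  92.8] [ 555.9 -115.7   86.5] [584.5 -84.7  95.8]
ori [-3.04099804  0.01109692 -1.58638579]
top blue 199 [579.7  13.2  93. ] [564.9  -2.3  87.4] [593.1  30.5  98. ]
top yellow 198 [587.3 127.6  92.6] [573.4 113.2  86.6] [601.8 144.6  98.5]
```

View pics/wrist5.png

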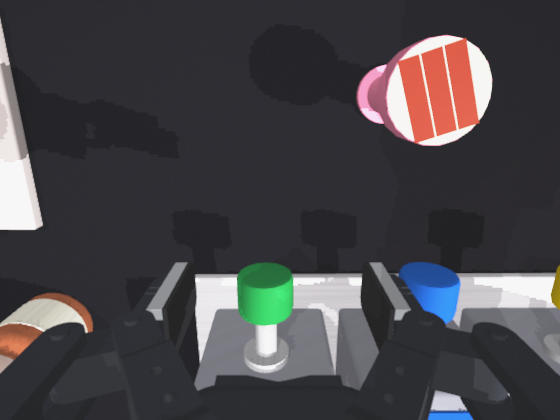

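The wrist view shows the blue knob in again at (430,290), in line with the others: its measured x is 579 and the green–yellow midline gives 578.6. The green head is at (265,292), measured at (570, -100). I'll grip it.

Request:
move_arm(
  motion=[
    [[0.15,-0.04,0],[0,0,0],1],
    [[0.27,-0.067,0],[0,0,0],1],
    [[0.27,-0.067,-0.1],[0,0,0],1],
    [[0.27,-0.067,-0.2],[0,0,0],1],
    [[0.27,-0.067,-0.3],[0,0,0],1],
    [[0.27,-0.067,-0.4],[0,0,0],1],
    [[0.27,-0.067,-0.46],[0,0,0],1],
    [[0.27,-0.067,-0.46],[0,0,0],1],
  ],
)

```text
time: 15.9
tool_pos: [570.4, -97.1, 73.8]
tool_rot: [3.141, -0.001, 3.065]
contact_force: [-0.2, -0.7, 1.0]
gripper_width: 85.4
grasp_force: 0.0
```

Request:
move_arm(
  motion=[
    [[0,0,0],[0,0,0],0],
    [[0,0,0],[0,0,0],0],
    [[0,0,0],[0,0,0],0],
    [[0,0,0],[0,0,0],0],
    [[0,0,0],[0,0,0],0],
    [[0,0,0],[0,0,0],0],
  ],
)

```text
time: 16.65
tool_pos: [570.9, -100.4, 75.8]
tool_rot: [-3.137, 0.001, 3.063]
contact_force: [-6.1, -15.1, 14.6]
gripper_width: 38.5
grasp_force: 58.4
```

Request:
move_arm(
  motion=[
    [[-0.01,-0.014,0.005],[0,0,0],0],
    [[-0.04,-0.012,0.007],[0,0,0],0],
    [[-0.07,-0.01,0.007],[0,0,0],0],
    [[-0.1,-0.007,0.007],[0,0,0],0],
    [[-0.1,-0.007,0.007],[0,0,0],0],
  ],
)

```text
time: 17.27
tool_pos: [550.1, -99.1, 76.1]
tool_rot: [-3.141, -0.0, 3.065]
contact_force: [-1.9, -5.3, -1.4]
gripper_width: 38.1
grasp_force: 62.4
```

Request:
move_arm(
  motion=[
    [[-0.04,0.001,0],[0,0,0],0],
    [[-0.08,0.004,0],[0,0,0],0],
    [[-0.12,0.007,0],[0,0,0],0],
    [[-0.15,0.009,0],[0,0,0],0],
    [[-0.18,0.012,0],[0,0,0],0],
    [[-0.18,0.012,0],[0,0,0],0],
  ],
)

```text
time: 18.02
tool_pos: [513.7, -96.3, 76.1]
tool_rot: [-3.141, -0.001, 3.065]
contact_force: [-5.9, -4.2, 2.9]
gripper_width: 38.2
grasp_force: 63.0
```

Request:
move_arm(
  motion=[
    [[-0.01,0.001,0],[0,0,0],0],
    [[-0.02,0.0015,0],[0,0,0],0],
    [[-0.02,0.0015,0],[0,0,0],0],
  ],
)

```text
time: 18.4
tool_pos: [511.0, -96.1, 76.2]
tool_rot: [-3.141, 0.001, 3.065]
contact_force: [4.4, -5.3, -5.6]
gripper_width: 38.7
grasp_force: 61.8
```

Request:
move_arm(
  motion=[
    [[-0.01,0.001,0],[0,0,0],0],
    [[-0.01,0.001,0],[0,0,0],0],
  ],
)

```text
time: 18.65
tool_pos: [510.8, -96.0, 76.4]
tool_rot: [3.141, 0.005, 3.065]
contact_force: [19.9, -6.9, -19.9]
gripper_width: 38.1
grasp_force: 63.0
```

That is the stop: the force rises with no further motion, 60 mm from home. I'll ease off, release and rise.

Request:
move_arm(
  motion=[
    [[0.01,-0.001,0],[0,0,0],0],
    [[0.01,-0.001,0],[0,0,0],1],
    [[0.01,-0.001,0],[0,0,0],1],
    [[0.01,-0.001,0],[0,0,0],1],
    [[0.01,-0.001,0],[0,0,0],1],
    [[0.01,-0.001,0],[0,0,0],1],
  ],
)

```text
time: 19.4
tool_pos: [510.8, -95.9, 76.1]
tool_rot: [-3.142, 0.0, 3.065]
contact_force: [-0.1, -0.6, -0.7]
gripper_width: 85.4
grasp_force: 0.0
```

Request:
move_arm(
  motion=[
    [[0,0,0.1],[0,0,0],1],
    [[0,0,0.3],[0,0,0],1],
    [[0,0,0.5],[0,0,0],1],
    [[-0.2,-0.3,0.8],[0,0,0],1],
    [[-0.4,-0.6,0.9],[0,0,0],1],
    [[-0.5,-0.8,0.9],[0,0,0],1],
    [[-0.5,-0.8,0.9],[0,0,0],1],
    [[-0.5,-0.8,0.9],[0,0,0],1],
  ],
)

```text
time: 20.4
tool_pos: [410.1, -257.1, 257.4]
tool_rot: [-3.14, 0.001, 3.062]
contact_force: [1.1, 1.2, 0.2]
gripper_width: 85.6
grasp_force: 0.0
```

```bash
python3 - <<'E'
from h import *
s=arm.sense();print(s['tool_pos'],s['time'],s['contact_force'])
for t in('scene','top'):
  p,d,c=grab(t,t+'6');W=cloud(load(t+'6'))
  hsv=cv2.cvtColor(p,cv2.COLOR_BGR2HSV)
  for n,a,b in(('blue',100,118),('green',45,75),('yellow',22,34)):
    m=((hsv[...,0]>=a)&(hsv[...,0]<=b)&(hsv[...,1]>100)&(W[...,2]>86)&(W[...,2]<102)&(W[...,0]<610)&(W[...,0]>480)&(abs(W[...,1])<160)); q=W[m]
    if len(q): print(t,n,len(q),np.median(q,0).round(1),np.percentile(q,2,axis=0).round(1),np.percentile(q,98,axis=0).round(1))
cv2.imwrite('pics/fin.png',np.hstack([cv2.resize(cv2.imread(f'pics/{t}6.png'),(400,300)) for t in('scene','top')]))
E
```

```text
[ 410.10401938 -257.09258312  257.3857708 ] 20.4 [1.06780654 1.18703116 0.16347239]
ori [-2.3665588  -0.01437339  0.52816388]
scene blue 149 [582.9   8.   93.1] [567.   -4.   86.5] [596.3  28.   98.1]
scene green 152 [ 514.6 -100.7   93.1] [ 499.1 -113.5   86.3] [527.9 -83.2  97.6]
scene yellow 127 [591.7 122.8  92.6] [576.2 110.9  86.2] [605.1 141.1  97.6]
ori [-3.04099804  0.01109692 -1.58638579]
top blue 207 [579.5  14.9  92.8] [564.8  -2.3  86.3] [593.3  30.6  97.5]
top green 207 [510.7 -95.9  93. ] [ 495.9 -112.1   86.4] [524.1 -79.7  98.2]
top yellow 202 [587.  127.9  92.8] [573.5 111.6  86.3] [601.7 144.4  97.6]
```

View pics/fin.png

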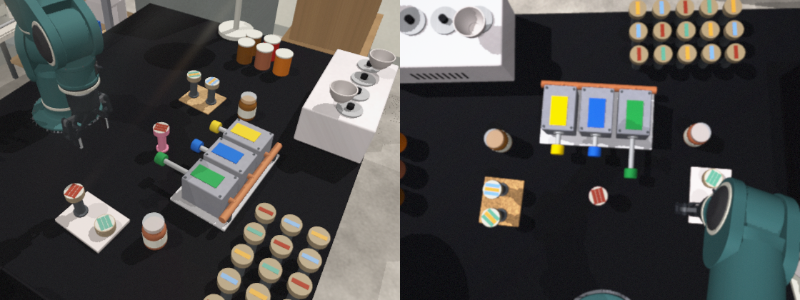

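The final views show everything as asked. The green knob is fully out (scene (160,158)): x = 510.5 against 570 at home. Blue and yellow are home, the red-topped specimen stands upright on the tile at scene (78,198), and nothing else has moved. Handing in.

```bash
python3 -c "
from workcell import arm
print(arm.sign_off())"
```

```text
the job is handed in; nothing more can be done
None
```

The job is handed in at about 20.5 s: the red-topped specimen stands upright on the free part of the tile, then blue was pushed fully home and green pulled out to its stop; yellow is still home and the final views show nothing else moved.

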